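Tick off the pill bottles, tallest to shortest

TASK

Tick off the three empty amber pill bottles on the lazy Susan: with the fingertips, lightly tap the check button in the middle of each cap all the way down, so that it stays down, first on the tallest bottle, then the middle one, then the shortest. Only touch: do not lift, tip or shove the bottles or turn the lazy Susan, and do not move any of the other things.

Things in the scene. Friction and masses are not known exactly. Their poses are not given: they have to be found in the camera images.
- lazy_susan: Round black plastic lazy Susan, 270 mm across; origin at the centre of its foot on the counter, z up; the flat top of its plate is 30 mm above the origin. Fixed foot; its yaw is of no matter. On it stand the three pill bottles and the vitamin jar, each about 90 mm from the centre and 90 degrees apart in any arrangement, with the pinch bowl in the middle.
- susan_plate (a joint): Turn of the lazy Susan's plate about the vertical, rad, 0 as found, positive anticlockwise from above; turns easily (about 0.04 N m), does not spring back.
- tall_bottle: The tall pill bottle: empty, amber, 48 mm across, 110 mm from its base to the top of its white ribbed twist cap (45 mm across), loose, about 70 g; origin at the centre of its base, z up. A round grey check button stands up from the middle of the cap. The three bottles are alike but for their height (110, 85, 60 mm).
- tall_button_top (a point): Centre of the top face of the check button in the tall bottle's cap (moves with the button). The button is 22 mm across; up, it stands 14 mm above the cap, fully down 7 mm.
- tall_button (a joint): How far the tall bottle's check button is pressed down, m: 0 up, 0.007 fully down against its stop. Pressing takes about 2.5 N (plus 1 N per 25 mm/s); it stays where it is left. Button and stop sit on a rubber cushion that gives 1 mm per 2 N, up to 6 mm, and springs back: the fingertip reaches the stop about 8.5 mm below first touch, then the force climbs 2 N per mm.
- middle_bottle: The middle pill bottle: empty, amber, 48 mm across, 85 mm from its base to the top of its white ribbed twist cap (45 mm across), loose, about 70 g; origin at the centre of its base, z up. A round grey check button stands up from the middle of the cap. The three bottles are alike but for their height (110, 85, 60 mm).
- middle_button_top (a point): Centre of the top face of the check button in the middle bottle's cap (moves with the button). The button is 22 mm across; up, it stands 14 mm above the cap, fully down 7 mm.
- middle_button (a joint): How far the middle bottle's check button is pressed down, m: 0 up, 0.007 fully down against its stop. Pressing takes about 2.5 N (plus 1 N per 25 mm/s); it stays where it is left. Button and stop sit on a rubber cushion that gives 1 mm per 2 N, up to 6 mm, and springs back: the fingertip reaches the stop about 8.5 mm below first touch, then the force climbs 2 N per mm.
- short_bottle: The short pill bottle: empty, amber, 48 mm across, 60 mm from its base to the top of its white ribbed twist cap (45 mm across), loose, about 70 g; origin at the centre of its base, z up. A round grey check button stands up from the middle of the cap. The three bottles are alike but for their height (110, 85, 60 mm).
- short_button_top (a point): Centre of the top face of the check button in the short bottle's cap (moves with the button). The button is 22 mm across; up, it stands 14 mm above the cap, fully down 7 mm.
- short_button (a joint): How far the short bottle's check button is pressed down, m: 0 up, 0.007 fully down against its stop. Pressing takes about 2.5 N (plus 1 N per 25 mm/s); it stays where it is left. Button and stop sit on a rubber cushion that gives 1 mm per 2 N, up to 6 mm, and springs back: the fingertip reaches the stop about 8.5 mm below first touch, then the force climbs 2 N per mm.
- vitamin_jar: White vitamin jar without a check button, 54 mm across, 75 mm tall, on the lazy Susan, loose; origin at the centre of its base. Leave alone.
- pinch_bowl: Small white ceramic bowl, 68 mm across, 30 mm tall, in the middle of the lazy Susan; origin at the centre of its base. Leave alone.
- organizer: Orange weekly pill organizer, 45 x 220 x 28 mm, long along its y, on the counter left of the lazy Susan, pointing away from the robot; origin at the centre of its underside. Leave alone.
- splitter: Stainless pill splitter with a raised lever, 120 x 42 mm, 60 mm tall, on the right; origin at the centre of its underside. Leave alone.
- tumbler: Glass tumbler, 66 mm across, 100 mm tall, on the right; origin at the centre of its base. Leave alone.
- salt_shaker: Steel salt shaker, 42 mm across, 80 mm tall, beyond the lazy Susan; origin at the centre of its base. Leave alone.
Mind the look-alikes: they are no part of the job. What is shaped like the middle_bottle but purple or yellow is not meant.

How it is judged:
On the way, in this order (a step that is already met when the one before it is completed fails the run):
1. the tall bottle's button is tapped down (value of joint tall_button above 0.005 m), for 0.1 s.
2. the middle bottle's button is tapped down (value of joint middle_button above 0.005 m), for 0.1 s.
3. the short bottle's button is tapped down (value of joint short_button above 0.005 m), for 0.1 s.
At the end, for the whole second after the job is handed in: All three check buttons are down by more than 5 of their 7 mm, and the three bottles stand upright (within 0.1 rad) and still on the lazy Susan, within 25 mm of where they were (value of joint each of tall_button, middle_button, short_button above 0.005 m and distance of each of tall_bottle, middle_bottle, short_bottle from where it was at the start of the episode below 0.025 m and angle between each of tall_bottle, middle_bottle, short_bottle's own z axis and vertical below 0.1 rad and z of each of tall_bottle, middle_bottle, short_bottle in the frame of lazy_susan below 0.034 m and linear speed of each of tall_bottle, middle_bottle, short_bottle below 0.02 m/s); the robot touches nothing.
It fails at once if a button is pressed (over 2 mm) before its turn: the middle bottle's before the tallest one's is down, or the shortest one's before both ((value of joint middle_button above 0.002 m and value of joint tall_button below 0.005 m) or (value of joint short_button above 0.002 m and value of joint any of tall_button, middle_button below 0.005 m)).
It fails at once if a bottle is lifted more than 8 mm off the lazy Susan, tipped more than 0.3 rad or shoved more than 25 mm (z of any of tall_bottle, middle_bottle, short_bottle in the frame of lazy_susan above 0.038 m or angle between any of tall_bottle, middle_bottle, short_bottle's own z axis and vertical above 0.3 rad or distance of any of tall_bottle, middle_bottle, short_bottle from where it was at the start of the episode above 0.025 m).
It fails at once if a bottle is pressed hard, with more than 25 N (contact force between the fingers and tall_bottle above 25 N or contact force between the fingers and middle_bottle above 25 N or contact force between the fingers and short_bottle above 25 N).
It fails at once if the lazy Susan is turned more than 0.2 rad (value of joint susan_plate above 0.2 rad or value of joint susan_plate below -0.2 rad).
It fails at once if another thing is moved more than 25 mm (distance of any of vitamin_jar, pinch_bowl, organizer, splitter, tumbler, salt_shaker from where it was at the start of the episode above 0.025 m).
It also fails if it takes over 54 s, if anything falls off the work surface, if the arm or the gripper's body presses on something with over 40 N, if the wrist force passes 120 N, or if a joint passes its speed limit or range.

ROBOT

A 6-joint arm with a two-finger parallel gripper is mounted at the origin on the work surface. World frame = base frame: x ahead of the robot, y to its left, z up, the work surface at z = 0. Lengths are in m, angles in rad, forces in N, time in s.
With the tool pointing down it reaches from about 0.3 to 0.85 m from the base axis. Payload 5.4 kg.
Tool frame: the origin (TCP) lies on the centre line of the jaws, within the pads' length; the fingertips stand 14 mm ahead of it and the grasp point (between the pads) lies 5 mm behind it (ctrl.tip_extent is the distance from the TCP to the fingertips, in m); z points along the fingers, y is the line along which they close (so a half turn about z gives the same grasp; the last joint's range is limited). The gripper opens to 85 mm and grips with 20 to 120 N. Pads are 22 mm wide; open, the fingers measure 114 mm over their backs; the gripper's body (76 mm by 85 mm) begins 54 mm behind the grasp point. The pads swing forward as they close: fully open they stand 13 mm farther back than shut.
Start: joints at [1.113, 0.158, 1.597, -0, 1.386, -0.21], TCP at [0.141, 0.557, 0.205] pointing down, gripper open.
Joint ranges: [-2.91, 2.91], [-0.94, 2.29], [0.18, 2.7], [-1.29, 4.43], [0.17, 2.64], [-3, 3]. Speed limits (rad/s): [2.57, 2.57, 3.14, 3.14, 3.14, 3.14].

INTERFACE

Orientations are given as a unit quaternion [w, x, y, z].
In Python, from workcell import telemetry, imaging, ctrl, nets gives the robot as it stands. The module is installed in compiled form; this text tells all that it offers.
- The arm moves only by the tool jog_arm, never from a script. Its arguments are lists of equal length, an entry for each row: "travel": the shift along the tool's x, y, z in m, a list of three; "turn": the turn, a rotation vector about the tool's x, y, z in rad, a list of three. A call has 1 to 20 rows; each row is the pose to reach, as a shift and turn from the pose commanded when the call began, along the tool's axes at that moment; what a row does not reach only later rows make up. A row lasts 1/10 s, in which the tool goes at most 50 mm and 8.59 degrees, less where a joint would pass 70% of its speed; a pose out of reach is approached as far as the arm can. A call with a gripper value outside its range is refused whole. "fingers" is the closure, from -1 (fully open) to 1 (shut), so that 0 is half open, set as the call begins (left out, the last holds). The fingers move at their own pace and stop on an object; "newtons" is the grip in N (left out, the last holds). Time passes only in rows, so rows that repeat a pose let the fingers close. It gives the time, the measured TCP pose, the force, the opening and the grip force at its end, in the units of the state.
- telemetry.sense(): the state, without advancing time (a new reading comes with each control period).
- imaging.get_image(name): name is "side" or "top"; returns a dict with "pixels" (480x640x3 uint8, red, green, blue), "z_map" (480x640 float32, m along the optical axis (not along the pixel's ray), 0 where there is no reading), "intrinsics" (3x3 intrinsics, pixels), "rvec" (rotation vector, rad) and "tvec" (3), from world to camera coordinates, as OpenCV has them. Camera axes: x right, y down, z forward; pixel columns grow to the right and rows downward; lengths in m; the calibration is good to about 2 mm. A picture is of the moment at which its call begins.
- ctrl.close_job(): hands the job in; it is judged then, once.
Trained networks look in the newest picture that a camera, given by its name, has taken for a name from the list of things; names that differ only in an ending like _2 or _b are one class to them, and where a whole thing is asked for, a point or a joint stands for the part that bears it (a point fixed in the world has none). Each returns a list of dicts, best first, with "conf" (0 to 1); they miss things now and then, are a little off and sometimes report something else, mostly with a low value. They report only what shows in the picture. A call takes as long as a camera call. They do not tell look-alikes from the thing itself.
- nets.recognise(query, camera): "point" ([x, y, z] in m, in world coordinates, good to about 4 mm: the middle of the surface that is visible of it).
- nets.spot_point(query, camera): "point" ([x, y, z] in m, in world coordinates, good to about 4 mm: a listed point, or the origin of a listed thing).
The state is a dict: "time": time; "qpos": joint angles; "qvel": joint speeds; "tau": joint torques, N m; "tcp_pos": TCP position; "eef_rot": TCP orientation; "wrist_force": force on the tool from outside, world axes, zero at the start; "torque": the same for the moment, N m; "width": finger opening in m; "gripper_force": force on a finger pad.
Only numpy, scipy, OpenCV 4.12 (cv2) and the standard library are available. Lean on these libraries where they do the work, as an engineer would, in place of code of your own. Each camera call takes 0.05 s, during which the arm holds its last target. There are 200 camera calls.

## Working session

There is one attempt and no reset: what is moved stays moved. The work goes in short steps, Python scripts to look and compute and a tool call to move; the robot and the scene stay as the last step left them, time stands still between calls to the robot, and variables do not carry over. Pictures are saved under pics/ and viewed, at most 10 in all, crops included, and the job is handed in when it is done.

Besides the shell and the picture viewer there is one more tool, called after "Request:" as a command line: name --argument value ..., lists and objects as JSON in quotes. jog_arm: Moves the arm, as the interface text tells. Its arguments: {"type":"object","properties":{"travel":{"type":"array","items":{"type":"array","items":{"type":"number"}}},"turn":{"type":"array","items":{"type":"array","items":{"type":"number"}}},"fingers":{"type":"number"},"newtons":{"type":"number"}},"required":["travel","turn"]}

```bash
mkdir -p pics
cat > h.py <<'E'
import numpy as np, cv2
from workcell import telemetry, imaging, ctrl, nets
def world(im):
    z=im["z_map"].astype(float);K=np.array(im["intrinsics"]);R=cv2.Rodrigues(np.array(im["rvec"],float))[0];t=np.array(im["tvec"],float).ravel()
    v,u=np.mgrid[:480,:640]
    c=np.stack([(u-K[0,2])/K[0,0]*z,(v-K[1,2])/K[1,1]*z,z],-1)-t
    return c@R
def save(im,n,crop=None,s=1):
    p=im["pixels"][...,::-1]
    if crop: a,b,c,d=crop;p=p[b:d,a:c]
    cv2.imwrite(n,cv2.resize(p,None,fx=s,fy=s))
E
python3 - <<'E'
from h import *
for n in("top","side"):
    im=imaging.get_image(n);save(im,f"pics/{n}0.png")
    np.savez(f"{n}0.npz",w=world(im),p=im["pixels"])
    for q in("tall_button_top","middle_button_top","short_button_top","lazy_susan"):
        print(n,q,[(np.round(d["point"],3),round(d["conf"],2)) for d in nets.spot_point(q,n)])
print(telemetry.sense())
E
```

```text
top tall_button_top [(array([0.441, 0.067, 0.154]), 0.44)]
top middle_button_top [(array([ 0.524, -0.016,  0.131]), 0.49), (array([ 0.556, -0.127,  0.102]), 0.45), (array([ 0.636, -0.129,  0.099]), 0.45), (array([ 0.45 , -0.127,  0.099]), 0.44), (array([ 0.339, -0.08 ,  0.098]), 0.4)]
top short_button_top [(array([0.444, 0.067, 0.15 ]), 0.7), (array([ 0.566,  0.352, -0.003]), 0.52), (array([0.624, 0.067, 0.102]), 0.51), (array([ 0.527, -0.014,  0.031]), 0.19)]
top lazy_susan [(array([0.532, 0.154, 0.031]), 0.17)]
side tall_button_top [(array([0.443, 0.075, 0.154]), 0.55)]
side middle_button_top [(array([ 0.527, -0.013,  0.132]), 0.58), (array([ 0.635, -0.126,  0.103]), 0.54), (array([ 0.556, -0.128,  0.099]), 0.53), (array([ 0.338, -0.084,  0.098]), 0.5), (array([ 0.448, -0.128,  0.101]), 0.45)]
side short_button_top []
side lazy_susan [(array([0.53 , 0.068, 0.002]), 0.81)]
{'time': 0.5, 'qpos': array([ 1.11291567e+00,  1.58439637e-01,  1.59705100e+00,  1.94787731e-05,
        1.38617093e+00, -2.10142972e-01]), 'qvel': array([ 0.00094582, -0.00103007,  0.00021126,  0.00039638,  0.00077678,
        0.00037822]), 'tau': array([-4.72707961e-04, -3.95644355e+01, -3.31388283e+01, -1.66465757e-04,
        1.69381990e-03, -1.02787104e-05]), 'tcp_pos': array([0.14101975, 0.5574051 , 0.20525128]), 'eef_rot': array([-2.03408568e-05,  1.23554096e-01,  9.92337838e-01, -2.94138413e-05]), 'wrist_force': array([ 0.50962959, -0.64498655, -0.55497848]), 'torque': array([ 0.01763568,  0.0502453 , -0.0570076 ]), 'gripper_force': 0.0, 'width': 0.08532139474898341}
```

View pics/top0.png

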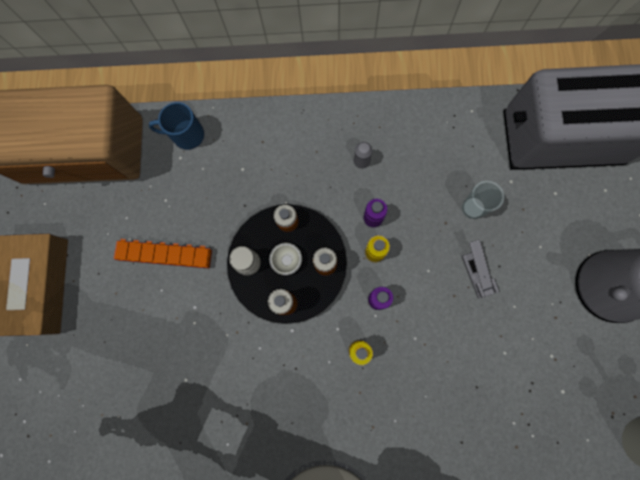

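View pics/side0.png

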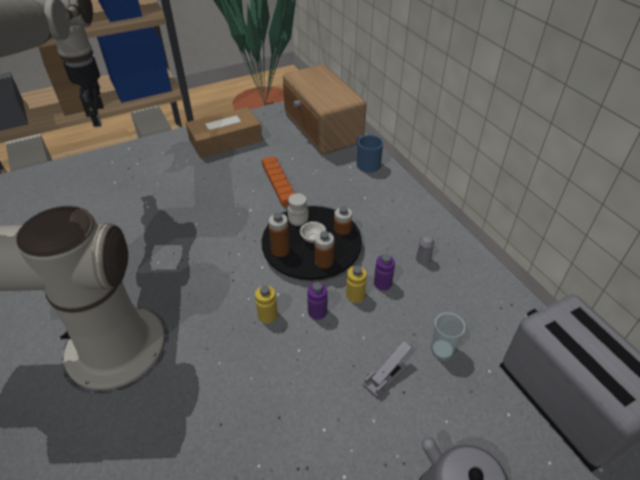

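The top view shows three amber bottles on the black plate: (281,301) is tall, (325,261) is middle and (285,216) is short. The white jar is at (243,261). The look-alikes stand on the counter and are purple at (375,212) and (380,298) and yellow at (377,248) and (361,353). In the side view the amber ones are at (279,235), (324,249) and (343,221), and they fit because they are amber and stand on the Susan. I'll measure the button tops and confirm in one crop.

Run:
```python
from h import *
for n in("top","side"):
    d=np.load(n+"0.npz");w=d["w"];p=d["p"]
    for b,c,h in(("tall",(.442,.07),.154),("mid",(.526,-.015),.129),("short",(.624,.067),.104)):
        r=np.hypot(w[...,0]-c[0],w[...,1]-c[1])<.028
        for lo,hi in((-.005,.006),(-.019,-.0095)):
            m=r&(w[...,2]>h+lo)&(w[...,2]<h+hi)
            q=w[m]; v,u=np.nonzero(m)
            if len(q): print(n,b,lo,len(q),"mean",q.mean(0).round(4),"mid",((q.max(0)+q.min(0))/2).round(4),"ext",np.ptp(q,axis=0).round(3),"px",u.mean().round(1),v.mean().round(1))
a=np.load("top0.npz")["p"][190:370,210:400,::-1];b=np.load("side0.npz")["p"][190:330,240:420,::-1]
f=lambda x:cv2.resize(x,(400,400),interpolation=cv2.INTER_CUBIC)
cv2.imwrite("pics/crop.png",np.hstack([f(a),f(b)]))
```

```text
top tall -0.005 105 mean [0.4423 0.0725 0.1546] mid [0.4421 0.0723 0.1535] ext [0.021 0.021 0.008] px 279.3 300.3
top tall -0.019 316 mean [0.4418 0.072  0.1409] mid [0.4428 0.0723 0.14  ] ext [0.044 0.045 0.009] px 280.5 301.0
top mid -0.005 92 mean [ 0.5246 -0.0157  0.1296] mid [ 0.5245 -0.0163  0.1291] ext [0.02  0.02  0.009] px 324.6 257.7
top mid -0.019 290 mean [ 0.5243 -0.0157  0.1159] mid [ 0.5246 -0.016   0.1147] ext [0.045 0.044 0.009] px 324.8 258.9
top short -0.005 88 mean [0.6258 0.0664 0.1046] mid [0.626  0.0666 0.1037] ext [0.021 0.021 0.008] px 284.1 213.0
top short -0.019 258 mean [0.6242 0.0657 0.0907] mid [0.6257 0.0662 0.0897] ext [0.044 0.043 0.009] px 285.2 215.4
side tall -0.005 55 mean [0.4383 0.0696 0.1532] mid [0.438  0.0701 0.1534] ext [0.021 0.025 0.007] px 277.0 215.3
side tall -0.019 136 mean [0.4365 0.0644 0.1396] mid [0.4386 0.0697 0.1396] ext [0.045 0.044 0.009] px 277.5 220.9
side mid -0.005 56 mean [ 0.5213 -0.0182  0.1277] mid [ 0.5217 -0.0177  0.1274] ext [0.02  0.022 0.006] px 323.9 234.1
side mid -0.019 145 mean [ 0.5187 -0.0232  0.1147] mid [ 0.5213 -0.0182  0.1147] ext [0.043 0.044 0.009] px 323.9 239.5
side short -0.005 45 mean [0.6219 0.0631 0.1027] mid [0.6213 0.0633 0.1026] ext [0.022 0.024 0.007] px 343.2 208.9
side short -0.019 118 mean [0.6193 0.0598 0.0893] mid [0.6228 0.0657 0.0896] ext [0.046 0.049 0.009] px 342.8 213.7
```

View pics/crop.png

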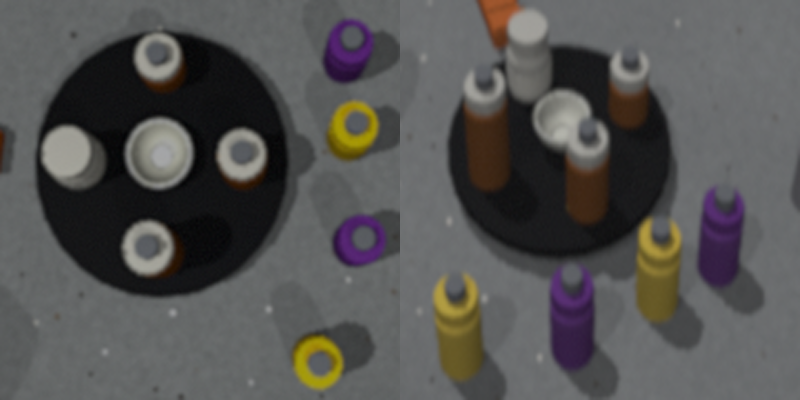

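The crop confirms it: the amber bottles on the plate are tall (near), middle (right) and short (far), and the purple and yellow ones stand on the counter. I average both cameras: tall (0.440, 0.071), middle (0.523, -0.017), short (0.624, 0.065), with button tops at z 0.154, 0.129 and 0.104. I'll close the fingers and move above the tall bottle.

Request:
jog_arm --travel '[[-0.008,-0.008,-0.01],[-0.025,-0.024,-0.02],[-0.045,-0.044,-0.02],[-0.07,-0.068,-0.02],[-0.094,-0.092,-0.02],[-0.119,-0.115,-0.02],[-0.143,-0.139,-0.02],[-0.168,-0.163,-0.02],[-0.192,-0.187,-0.02],[-0.217,-0.211,-0.02],[-0.241,-0.235,-0.02],[-0.266,-0.259,-0.02],[-0.29,-0.282,-0.02],[-0.315,-0.306,-0.02],[-0.34,-0.33,-0.02],[-0.364,-0.354,-0.02],[-0.385,-0.374,-0.02],[-0.401,-0.39,-0.02],[-0.409,-0.398,-0.02],[-0.409,-0.398,-0.02]]' --turn '[[0,0,0],[0,0,0],[0,0,0],[0,0,0],[0,0,0],[0,0,0],[0,0,0],[0,0,0],[0,0,0],[0,0,0],[0,0,0],[0,0,0],[0,0,0],[0,0,0],[0,0,0],[0,0,0],[0,0,0],[0,0,0],[0,0,0],[0,0,0]]' --fingers 1 --newtons 20

```text
time: 2.5
tcp_pos: [0.4402, 0.0702, 0.2258]
eef_rot: [0.0, 0.125, 0.992, -0.0]
wrist_force: [-0.3, -0.2, 0.2]
width: 0.0001
gripper_force: 0.0
```

Run:
```python
from h import *
s=telemetry.sense();print(s,ctrl.tip_extent)
im=imaging.get_image("side");save(im,"pics/s1.png",(200,120,400,270),4)
w=world(im)
m=(np.hypot(w[...,0]-s["tcp_pos"][0],w[...,1]-s["tcp_pos"][1])<.04)&(w[...,2]>.165)&(w[...,2]<.26)
q=w[m];print(len(q),np.percentile(q[:,2],[0,2,5]));l=q[q[:,2]<q[:,2].min()+.015];print(l.mean(0),l.min(0),l.max(0))
```

```text
{'time': 2.5, 'qpos': array([-1.14026693e-01, -2.04732661e-01,  1.91318634e+00, -9.88863830e-05,
        1.43263341e+00, -1.43490991e+00]), 'qvel': array([ 0.04109754, -0.01320973,  0.01659084,  0.01367299,  0.00900001,
        0.02025257]), 'tau': array([ -1.17719952, -24.8097235 , -33.86184096,  -0.14165637,
        -0.10712174,  -0.16160656]), 'tcp_pos': array([0.44023288, 0.07023405, 0.22576456]), 'eef_rot': array([ 2.53302956e-04,  1.24624877e-01,  9.92203897e-01, -4.62080006e-05]), 'wrist_force': array([-0.33906649, -0.22247689,  0.16396751]), 'torque': array([-0.00751175,  0.04152927, -0.01408332]), 'gripper_force': 0.0, 'width': 8.00953150936185e-05} 0.014
18 [0.24935391 0.24990486 0.25073128]
[0.43581531 0.06204241 0.25623237] [0.42668052 0.05719691 0.24935391] [0.44693163 0.06763654 0.25992871]
```

View pics/s1.png

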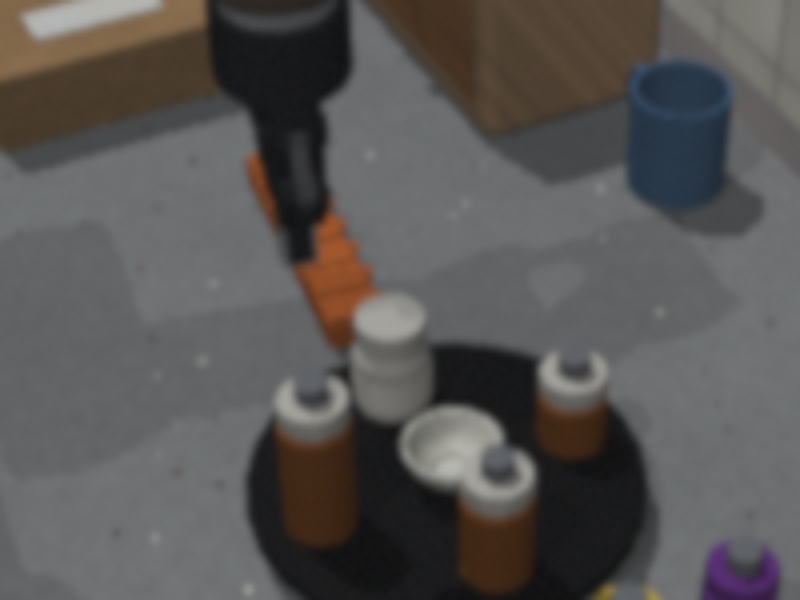

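The shut fingers stand over the tall cap in line with the button, with the tip near crop pixel (300,258) and the button at (313,388). The tip is about 58 mm above it. I'll descend.

Request:
jog_arm --travel '[[0,0,0.008],[0,0,0.02],[0,0,0.034],[0,0,0.044],[0,0,0.05],[0,0,0.052],[0,0,0.054],[0,0,0.056],[0,0,0.058],[0,0,0.06],[0,0,0.062],[0,0,0.064],[0,0,0.066],[0,0,0.067],[0,0,0.067],[0,0,0.067]]' --turn '[[0,0,0],[0,0,0],[0,0,0],[0,0,0],[0,0,0],[0,0,0],[0,0,0],[0,0,0],[0,0,0],[0,0,0],[0,0,0],[0,0,0],[0,0,0],[0,0,0],[0,0,0],[0,0,0]]'

```text
time: 4.15
tcp_pos: [0.44, 0.0713, 0.1583]
eef_rot: [0.0, 0.124, 0.992, 0.0]
wrist_force: [-0.5, -0.8, -0.2]
width: -0.0003
gripper_force: 0.0
```

Run:
```python
from h import *
s=telemetry.sense();print(s["wrist_force"],s["tcp_pos"])
im=imaging.get_image("side");save(im,"pics/s2.png",(250,180,330,240),8)
print(telemetry.sense()["wrist_force"])
```

```text
[-0.50349685 -0.79489358 -0.22532338] [0.4399783  0.07126124 0.15834386]
[-0.29388181  0.71748011  0.46975075]
```

View pics/s2.png

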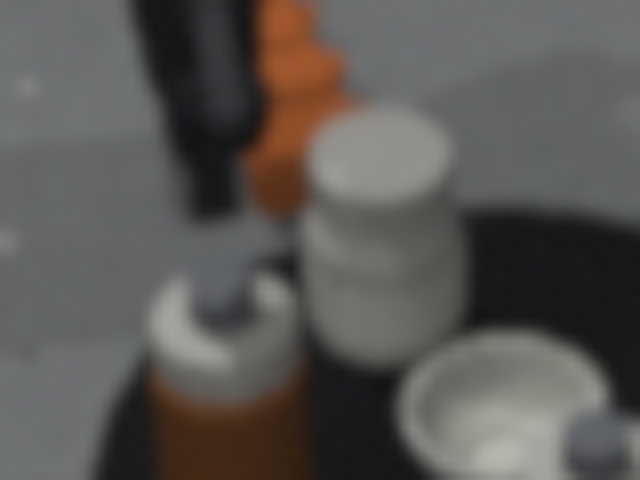

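The tip at (215,215) in the crop still shows clear of the button at (225,270), and there is no force. I'll measure the fingertip with both depth cameras.

Run:
```python
from h import *
for n in("side","top"):
    im=imaging.get_image(n);w=world(im);s=telemetry.sense();p=im["pixels"].astype(int)
    m=(np.hypot(w[...,0]-.44,w[...,1]-.071)<.06)&(w[...,2]>.13)&(w[...,2]<.26)
    v,u=np.nonzero(m);q=w[m]
    for lo in np.arange(.14,.22,.005):
        k=(q[:,2]>=lo)&(q[:,2]<lo+.005)
        if k.any(): print(n,lo.round(3),k.sum(),q[k].mean(0).round(4),q[k].min(0).round(3),q[k].max(0).round(3),p[v[k],u[k]].mean(0).round())
    K=np.array(im["intrinsics"]);T=[s["tcp_pos"]+[0,0,-d] for d in(0,.014)]+[np.array([.44,.071,.154])]
    print(n,"proj tcp,tip,btn",cv2.projectPoints(np.array(T),np.array(im["rvec"],float),np.array(im["tvec"],float),K,None)[0].reshape(-1,2).round(1).tolist())
print(s["tcp_pos"])
```

```text
side 0.14 64 [0.4363 0.065  0.1415] [0.416 0.049 0.14 ] [0.459 0.091 0.145] [117. 117. 114.]
side 0.145 8 [0.4379 0.0636 0.1477] [0.431 0.061 0.145] [0.444 0.067 0.15 ] [61. 62. 65.]
side 0.15 41 [0.4385 0.0699 0.1528] [0.427 0.058 0.15 ] [0.45  0.081 0.155] [91. 92. 96.]
side 0.155 11 [0.4375 0.0697 0.1557] [0.429 0.057 0.155] [0.445 0.079 0.157] [93. 95. 99.]
side 0.18 2 [0.4416 0.0638 0.1837] [0.44  0.064 0.183] [0.443 0.064 0.184] [72. 74. 75.]
side 0.185 5 [0.4343 0.0639 0.1873] [0.426 0.061 0.185] [0.445 0.068 0.189] [70. 71. 72.]
side 0.19 15 [0.4338 0.0633 0.1926] [0.426 0.055 0.191] [0.446 0.075 0.195] [56. 56. 57.]
side 0.195 14 [0.4353 0.06   0.1973] [0.427 0.056 0.195] [0.446 0.073 0.2  ] [42. 41. 42.]
side 0.2 14 [0.4318 0.0618 0.2032] [0.426 0.055 0.201] [0.445 0.07  0.205] [52. 52. 52.]
side 0.205 11 [0.434  0.0591 0.2078] [0.425 0.055 0.207] [0.446 0.068 0.209] [44. 42. 43.]
side 0.21 16 [0.4343 0.0592 0.2118] [0.426 0.055 0.21 ] [0.446 0.068 0.215] [37. 36. 37.]
side 0.215 2 [0.4342 0.0569 0.2158] [0.43  0.056 0.215] [0.439 0.058 0.216] [26. 27. 29.]
side proj tcp,tip,btn [[277.3, 213.1], [277.6, 217.3], [277.4, 214.5]]
top proj tcp,tip,btn [[279.7, 301.4], [280.7, 301.8], [280.2, 301.6]]
[0.44002678 0.07124357 0.15840892]
```

By depth, the fingertip is really at z ≈ 0.18, about 36 mm higher than the reported TCP minus the tip extent. The lateral alignment with the button is good (side column 277 for both). So I'll go down guarded, trusting vision and force.

Request:
jog_arm --travel '[[0,0,0.005],[0,0,0.01],[0,0,0.014],[0,0,0.017],[0,0,0.019],[0,0,0.019]]' --turn '[[0,0,0],[0,0,0],[0,0,0],[0,0,0],[0,0,0],[0,0,0]]'

```text
time: 4.9
tcp_pos: [0.4397, 0.0713, 0.1389]
eef_rot: [-0.0, 0.124, 0.992, 0.0]
wrist_force: [-0.6, -0.6, 0.2]
width: -0.0001
gripper_force: 0.0
```

Run:
```python
from h import *
im=imaging.get_image("side");s=telemetry.sense();print(s["tcp_pos"],s["wrist_force"]);save(im,"pics/s3.png",(250,180,330,240),8)
w=world(im);m=(np.hypot(w[...,0]-.44,w[...,1]-.071)<.04)&(w[...,2]>.145)&(w[...,2]<.2)
v,u=np.nonzero(m)
for r in sorted(set(v)): k=v==r;print(r,u[k].min(),u[k].max(),w[m][k].mean(0).round(3))
```

```text
[0.4398546  0.07126318 0.1391747 ] [0.27184352 0.17018319 0.08135595]
205 271 280 [0.437 0.064 0.192]
206 271 280 [0.435 0.061 0.192]
207 271 280 [0.433 0.062 0.189]
208 271 280 [0.433 0.062 0.186]
209 272 280 [0.433 0.06  0.184]
210 272 280 [0.433 0.061 0.18 ]
211 272 281 [0.434 0.06  0.177]
212 272 280 [0.433 0.06  0.174]
213 273 280 [0.435 0.064 0.167]
214 273 281 [0.44  0.073 0.154]
215 273 281 [0.439 0.07  0.154]
216 273 281 [0.437 0.067 0.154]
217 273 281 [0.436 0.064 0.153]
218 274 280 [0.435 0.063 0.151]
219 274 281 [0.437 0.064 0.147]
220 275 278 [0.433 0.062 0.146]
221 282 282 [0.444 0.054 0.145]
```

View pics/s3.png

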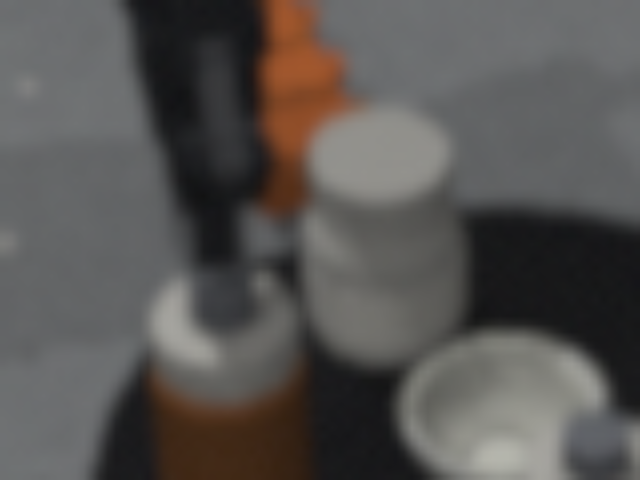

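The tip, at crop (220,262), is now just above the button top, with a gap of roughly 8–11 mm. I'll continue in small guarded steps.

Request:
jog_arm --travel '[[0,0,0.002],[0,0,0.004],[0,0,0.006],[0,0,0.007],[0,0,0.007]]' --turn '[[0,0,0],[0,0,0],[0,0,0],[0,0,0],[0,0,0]]'

```text
time: 5.45
tcp_pos: [0.4398, 0.0713, 0.1321]
eef_rot: [-0.0, 0.124, 0.992, -0.0]
wrist_force: [-0.2, -1.1, 0.6]
width: 0.0001
gripper_force: 0.0
```

Request:
jog_arm --travel '[[0,0,0.002],[0,0,0.003],[0,0,0.003]]' --turn '[[0,0,0],[0,0,0],[0,0,0]]'

```text
time: 5.75
tcp_pos: [0.4398, 0.0713, 0.1291]
eef_rot: [-0.0, 0.124, 0.992, -0.0]
wrist_force: [0.3, -0.9, 0.0]
width: 0.0001
gripper_force: 0.0
```

Request:
jog_arm --travel '[[0,0,0.002],[0,0,0.003],[0,0,0.003]]' --turn '[[0,0,0],[0,0,0],[0,0,0]]'

```text
time: 6.05
tcp_pos: [0.4402, 0.0712, 0.1265]
eef_rot: [0.0, 0.124, 0.992, -0.0]
wrist_force: [0.4, 0.7, 3.0]
width: 0.0001
gripper_force: 1.1
```

Contact: 3 N at TCP z 0.1265, with first touch at about 0.128. I'll press further in two steps.

Request:
jog_arm --travel '[[0,0,0.002],[0,0,0.004],[0,0,0.006],[0,0,0.007],[0,0,0.007]]' --turn '[[0,0,0],[0,0,0],[0,0,0],[0,0,0],[0,0,0]]'

```text
time: 6.55
tcp_pos: [0.4402, 0.0712, 0.1193]
eef_rot: [0.0, 0.124, 0.992, 0.0]
wrist_force: [-0.1, -0.3, 3.5]
width: 0.0002
gripper_force: 1.6
```

Request:
jog_arm --travel '[[0,0,0.001],[0,0,0.0015],[0,0,0.0015]]' --turn '[[0,0,0],[0,0,0],[0,0,0]]'

```text
time: 6.85
tcp_pos: [0.4402, 0.0712, 0.1181]
eef_rot: [0.0, 0.124, 0.992, 0.0]
wrist_force: [-0.7, -0.5, 5.6]
width: 0.0003
gripper_force: 2.8
```

The force climbs past 2.5 N (5.6 N), so the stop is reached. Up, across to the middle bottle, and down to above its button (expected touch at TCP z ≈ 0.103).

Request:
jog_arm --travel '[[0,0,-0.005],[0,0,-0.02],[0,0,-0.04],[0,0,-0.05],[-0.01,-0.007,-0.05],[-0.03,-0.019,-0.05],[-0.055,-0.035,-0.05],[-0.08,-0.051,-0.05],[-0.095,-0.06,-0.05],[-0.102,-0.065,-0.05],[-0.102,-0.065,-0.04],[-0.102,-0.065,-0.025],[-0.102,-0.065,-0.01],[-0.102,-0.065,0.0],[-0.102,-0.065,0.003],[-0.102,-0.065,0.003]]' --turn '[[0,0,0],[0,0,0],[0,0,0],[0,0,0],[0,0,0],[0,0,0],[0,0,0],[0,0,0],[0,0,0],[0,0,0],[0,0,0],[0,0,0],[0,0,0],[0,0,0],[0,0,0],[0,0,0]]'

```text
time: 8.45
tcp_pos: [0.5223, -0.0164, 0.1142]
eef_rot: [-0.001, 0.123, 0.992, 0.0]
wrist_force: [-0.9, -0.1, -0.2]
width: 0.0002
gripper_force: 0.0
```

Run:
```python
from h import *
im=imaging.get_image("side");s=telemetry.sense();print(s["tcp_pos"],s["wrist_force"]);save(im,"pics/s4.png",(250,180,350,255),8)
w=world(im)
for b,c,h in(("tall",(.438,.07),.154),("mid",(.521,-.018),.129)):
    m=(np.hypot(w[...,0]-c[0],w[...,1]-c[1])<.012)&(w[...,2]>h-.02)&(w[...,2]<h+.006);print(b,np.percentile(w[m][:,2],[10,50,90,100]).round(4),w[m].mean(0).round(4))
```

```text
[ 0.5228413  -0.01657111  0.11492114] [ 0.33260478 -0.02552674  1.02351453]
tall [0.1409 0.1455 0.1484 0.1525] [0.4376 0.0686 0.1451]
mid [0.1154 0.1257 0.13   0.1322] [ 0.5194 -0.0221  0.1238]
```

View pics/s4.png

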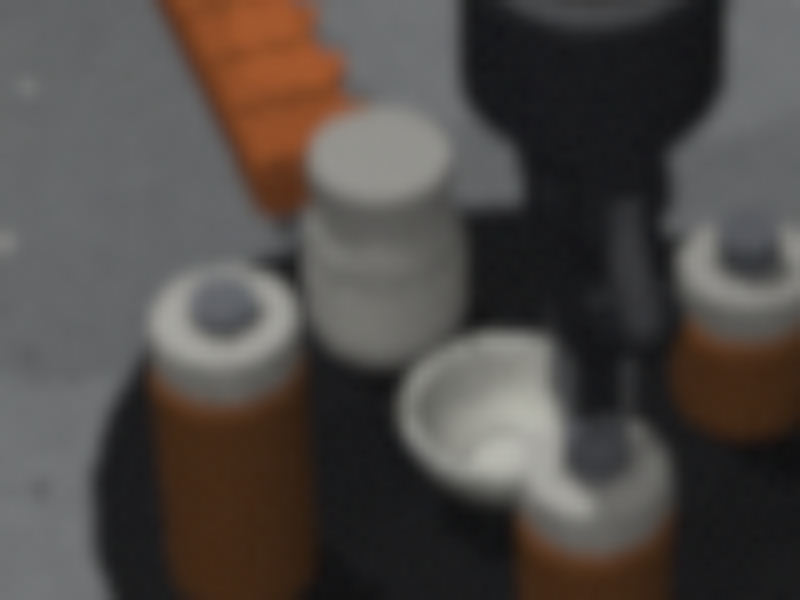

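The tall button at (225,305) now stands low (z ≈ 0.147) and the bottle hasn't moved. The fingertips at (600,400) are centred above the middle button at (600,445). I'll press 10 mm past the expected touch, checking the force midway.

Request:
jog_arm --travel '[[0,0,0.003],[0,0,0.006],[0,0,0.008],[0,0,0.01],[0,0,0.012],[0,0,0.014],[0,0,0.014]]' --turn '[[0,0,0],[0,0,0],[0,0,0],[0,0,0],[0,0,0],[0,0,0],[0,0,0]]'

```text
time: 9.2
tcp_pos: [0.5231, -0.0168, 0.1009]
eef_rot: [0.0, 0.124, 0.992, -0.0]
wrist_force: [0.2, -0.2, 2.0]
width: 0.0001
gripper_force: 1.1
```

Request:
jog_arm --travel '[[0,0,0.002],[0,0,0.004],[0,0,0.006],[0,0,0.007],[0,0,0.007]]' --turn '[[0,0,0],[0,0,0],[0,0,0],[0,0,0],[0,0,0]]'

```text
time: 9.7
tcp_pos: [0.5231, -0.0169, 0.0939]
eef_rot: [0.0, 0.124, 0.992, -0.0]
wrist_force: [-0.1, 0.5, 3.6]
width: 0.0001
gripper_force: 2.0
```

Request:
jog_arm --travel '[[0,0,0.001],[0,0,0.0015],[0,0,0.0015]]' --turn '[[0,0,0],[0,0,0],[0,0,0]]'

```text
time: 10.0
tcp_pos: [0.5232, -0.0169, 0.0928]
eef_rot: [0.0, 0.124, 0.992, -0.0]
wrist_force: [-1.0, -0.0, 5.8]
width: 0.0
gripper_force: 3.1
```

The stop is reached at 5.8 N. Now the short bottle, with expected touch at TCP z ≈ 0.078.

Request:
jog_arm --travel '[[0,0,-0.005],[0,0,-0.02],[0,0,-0.04],[0,0,-0.05],[-0.008,0.01,-0.05],[-0.022,0.03,-0.05],[-0.04,0.053,-0.05],[-0.058,0.077,-0.05],[-0.071,0.095,-0.05],[-0.078,0.104,-0.05],[-0.078,0.104,-0.04],[-0.078,0.104,-0.025],[-0.078,0.104,-0.01],[-0.078,0.104,0.0],[-0.078,0.104,0.004],[-0.078,0.104,0.004]]' --turn '[[0,0,0],[0,0,0],[0,0,0],[0,0,0],[0,0,0],[0,0,0],[0,0,0],[0,0,0],[0,0,0],[0,0,0],[0,0,0],[0,0,0],[0,0,0],[0,0,0],[0,0,0],[0,0,0]]'

```text
time: 11.6
tcp_pos: [0.6232, 0.0646, 0.0873]
eef_rot: [-0.001, 0.124, 0.992, -0.0]
wrist_force: [0.3, -0.2, -0.5]
width: 0.0001
gripper_force: 0.0
```

Run:
```python
from h import *
im=imaging.get_image("side");s=telemetry.sense();print(s["tcp_pos"],s["wrist_force"]);save(im,"pics/s5.png",(280,170,380,245),8)
w=world(im)
for b,c,h in(("mid",(.521,-.018),.129),("short",(.622,.063),.104)):
    m=(np.hypot(w[...,0]-c[0],w[...,1]-c[1])<.012)&(w[...,2]>h-.02)&(w[...,2]<h+.006);print(b,np.percentile(w[m][:,2],[10,50,90,100]).round(4),w[m].mean(0).round(4))
```

```text
[0.62388283 0.06469093 0.08822898] [ 0.01286695 -0.86176521  0.53347396]
mid [0.1144 0.1207 0.1236 0.1266] [ 0.5197 -0.0197  0.1197]
short [0.0883 0.0986 0.1049 0.1063] [0.6201 0.059  0.0975]
```

View pics/s5.png

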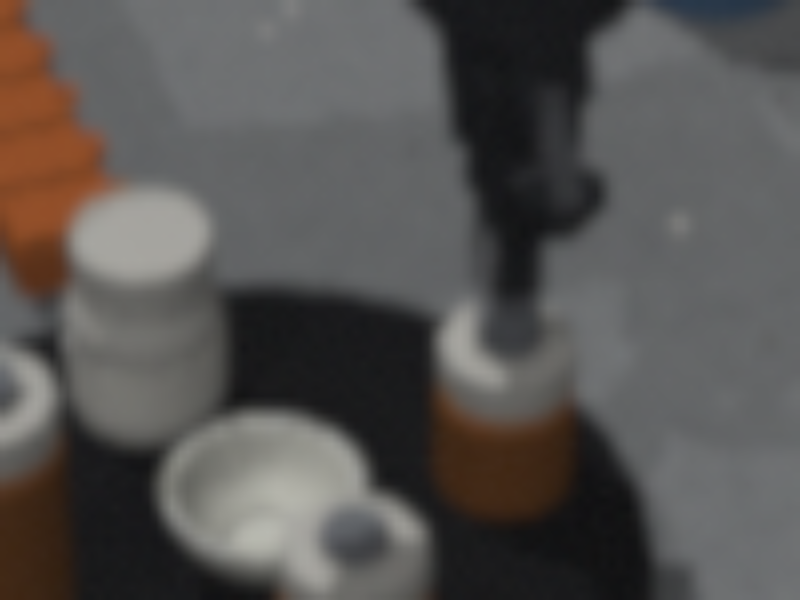

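The middle button at (355,530) is low (z ≈ 0.122). The fingers at (515,290) are centred over the short button at (512,325).

Request:
jog_arm --travel '[[0,0,0.003],[0,0,0.005],[0,0,0.007],[0,0,0.009],[0,0,0.011],[0,0,0.012],[0,0,0.012]]' --turn '[[0,0,0],[0,0,0],[0,0,0],[0,0,0],[0,0,0],[0,0,0],[0,0,0]]'

```text
time: 12.35
tcp_pos: [0.6241, 0.0649, 0.0765]
eef_rot: [0.0, 0.124, 0.992, 0.0]
wrist_force: [-0.3, 1.0, 2.6]
width: -0.0
gripper_force: 1.1
```

Request:
jog_arm --travel '[[0,0,0.002],[0,0,0.004],[0,0,0.006],[0,0,0.008],[0,0,0.008]]' --turn '[[0,0,0],[0,0,0],[0,0,0],[0,0,0],[0,0,0]]'

```text
time: 12.85
tcp_pos: [0.6241, 0.0649, 0.0684]
eef_rot: [0.0, 0.124, 0.992, 0.0]
wrist_force: [-1.8, 1.2, 5.3]
width: 0.0
gripper_force: 2.5
```

Request:
jog_arm --travel '[[0,0,0.001],[0,0,0.001],[0,0,-0.004],[0,0,-0.02],[0,0,-0.05],[0,0,-0.08],[0,0,-0.11],[0,0,-0.12],[0,0,-0.12],[0,0,-0.12]]' --turn '[[0,0,0],[0,0,0],[0,0,0],[0,0,0],[0,0,0],[0,0,0],[0,0,0],[0,0,0],[0,0,0],[0,0,0]]'

```text
time: 13.85
tcp_pos: [0.6232, 0.065, 0.1868]
eef_rot: [-0.001, 0.124, 0.992, -0.0]
wrist_force: [0.4, 0.3, -0.9]
width: -0.0001
gripper_force: 0.0
```

Run:
```python
from h import *
im=imaging.get_image("side");s=telemetry.sense();print(s["tcp_pos"],s["wrist_force"])
w=world(im);w0=np.load("side0.npz")["w"]
for b,c,h in(("tall",(.438,.07),.154),("mid",(.521,-.018),.129),("short",(.622,.063),.104)):
    for x in(w0,w):
        m=(np.hypot(x[...,0]-c[0],x[...,1]-c[1])<.009)&(x[...,2]>h-.02)&(x[...,2]<h+.006)
        k=(np.hypot(x[...,0]-c[0],x[...,1]-c[1])<.03)&(x[...,2]>h-.019)&(x[...,2]<h+.006);print(b,np.median(x[m][:,2]).round(4),x[k].mean(0).round(4))
```

```text
[0.62276849 0.06499504 0.18609855] [-1.07593752  0.94814902  0.30859858]
tall 0.1523 [0.4371 0.0656 0.1437]
tall 0.146 [0.438  0.0679 0.1413]
mid 0.1278 [ 0.5191 -0.0221  0.1183]
mid 0.1207 [ 0.52   -0.0201  0.1164]
short 0.101 [0.6198 0.0605 0.0932]
short 0.0955 [0.6207 0.0616 0.091 ]
```

All three buttons are down by about 6–7 mm, the bottles are in place and the arm is clear.

```bash
python3 -c "
from workcell import ctrl
print(ctrl.close_job())"
```

```text
the job is handed in; nothing more can be done
None
```

I tapped the check buttons down in order (tall, middle, short) and handed the job in: depth images show each about 6–7 mm down, the bottles did not visibly move, and the peak force I read was about 6 N; no verdict was returned.

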